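# Bin the dried-out red marker: pedal open, drop in, plunger shut

### The job

Throw the dried-out red marker away: push the bin's front pedal right down to its stop, without forcing it, so that the lid swings over and stays open, then let the pedal come back up. Drop the red marker into the bin, then press the green plunger on the bin's side right down to its stop so that the lid falls shut, and leave the black and blue markers where they lie.

Things in the scene. Friction and masses are not known exactly. Their poses are not given: they have to be found in the camera images.
- bin: White benchtop bin with grey trim, fixed. Open box 172 (x) x 118 (y) x 105 mm high, walls 4 mm, inner floor 4 mm up. Origin: centre of the box's underside, on the worktop; -x is the front (pedal), +x the back (lid hinge), z up. On its left (+y) a white console, 87 mm high (x -47 to 17, y 58 to 130 mm), carries the plunger. Pushing any part of the bin with over 60 N is forcing it.
- bin_mouth (a point): Centre of the bin's open top, 105 mm above the worktop; the opening is 164 mm (bin x) by 110 mm (bin y). Axes as the bin's. Shut, the lid (white, 178 x 126 x 6 mm, top about 117 mm above the worktop) covers it. A wall cupboard hangs over the back of the worktop, from about 0.63 m ahead of the robot's base axis and 0.57 m up: keep the wrist clear of it.
- pedal_foot (a point): Point on the worktop straight below the middle of the pedal's tread; axes as the bin's. The tread, steel with black rubber ribs, is 74 mm wide (y) and 62 mm long (x), its middle 76 mm ahead of the bin's front wall. It is clamped on a stem at an unknown height: at rest its upper face is 45 to 65 mm above this point. That height is not reported; feel or see it.
- pedal (a joint): Pedal angle, rad: 0 = up, 0.30 = down on its stop, about 20 mm lower at the tread's middle, 65 mm ahead of its hinge. Spring and lid take about 7 N at the tread's middle, up to 16 N if the fingers drag on the tread; it springs back. It lifts the lid by 6 times its angle; only near the stop does the lid pass upright, fall over backwards and stay open. Let up earlier, the lid falls shut.
- lid (a joint): Lid angle, rad: 0 = shut, 1.57 = upright, 1.95 = fully open, leaning back, where it stays by itself. It is hinged along bin y, 90 mm behind the bin's centre and 111 mm up. Open, its free edge stands about 0.28 m above the worktop.
- plunger (a joint): Travel of the green plunger, m: 0 = up, 0.014 = down on its stop. Spring: 2.5 N to start, about 6 N at the stop; it comes back up when let go. Pressed down while the lid is open it tips the lid forward past upright, so that it falls shut.
- plunger_top (a point): Centre of the flat top of the green plunger head, a disc of 34 mm diameter, 121 mm above the worktop when up; on the bin's left side, 15 mm ahead of the bin's centre and 105 mm to the left of it (bin +y). Its z axis is up.
- marker_red: White marker pen with a red cap and end, 134 mm long along its y axis, 14 mm wide, 12 mm high, 13 to 23 g, lying flat on the worktop. Origin: middle of its underside, at worktop height.
- marker_black: The same pen with a black cap and end; leave it.
- marker_blue: The same pen with a blue cap and end; leave it.

How it is judged:
On the way, in this order (a step that is already met when the one before it is completed fails the run):
1. the pedal is pressed down to its stop (at least 0.285 of its 0.30 rad) (value of joint pedal above 0.285 rad), for 0.2 s.
2. the pedal is let up again and the lid stays fully open (value of joint pedal below 0.05 rad and value of joint lid above 1.85 rad), for 0.3 s.
3. the red marker lies in the bin, let go, with the lid still open (value of joint lid above 1.8 rad and x of marker_red in the frame of bin between -0.084 and 0.084 m and y of marker_red in the frame of bin between -0.057 and 0.057 m and z of marker_red in the frame of bin below 0.08 m and contact force between the fingers and marker_red below 0.1 N), for 0.2 s.
4. the plunger is pressed down to its stop (at least 13 of its 14 mm) (value of joint plunger above 0.013 m), for 0.2 s.
At the end, for the whole second after the job is handed in: The lid is shut (within 0.05 rad), pedal (within 0.05 rad) and plunger (within 2 mm) are back up, and the red marker is at rest inside the bin, its middle between the walls and less than 80 mm above the worktop (value of joint each of lid, pedal below 0.05 rad and value of joint plunger below 0.002 m and x of marker_red in the frame of bin between -0.084 and 0.084 m and y of marker_red in the frame of bin between -0.057 and 0.057 m and z of marker_red in the frame of bin below 0.08 m and linear speed of marker_red below 0.05 m/s); the robot touches nothing.
It fails at once if the fingers push the bin, its pedal, lid or plunger with more than 60 N (contact force between the fingers and bin above 60 N).
It fails at once if the black marker is moved by more than 30 mm (distance of marker_black from where it was at the start of the episode above 0.03 m).
It fails at once if the blue marker is moved by more than 30 mm (distance of marker_blue from where it was at the start of the episode above 0.03 m).
It also fails if it takes over 72 s, if anything falls off the work surface, if the arm or the gripper's body presses on something with over 40 N, if the wrist force passes 120 N, or if a joint passes its speed limit or range.

### The arm

A 7-joint arm with a two-finger parallel gripper is mounted at the origin on a cart in front of the work surface, level with it; the furniture and walls round the work are solid. World frame = base frame: x ahead of the robot, y to its left, z up, the work surface at z = 0. Lengths are in m, angles in rad, forces in N, time in s.
With the tool pointing down it reaches from about 0.4 to 0.9 m from the base axis. Payload 5.6 kg.
Tool frame: the origin (TCP) lies midway between the tips of the shut fingers; the grasp point (between the pads) lies 19 mm behind it; z points along the fingers, y is the line along which they close (so a half turn about z gives the same grasp; the last joint's range is limited). The gripper opens to 92 mm and grips with 3 to 60 N. Pads are 20 mm wide; open, the fingers measure 128 mm over their backs; the gripper's body (75 mm by 189 mm) begins 69 mm behind the grasp point.
Start: joints at [-1.151, 0.468, -0.012, 1.603, 0.006, 1.071, -0.056], TCP at [0.29, 0.582, 0.215] pointing down, gripper open.
Joint ranges: [-2.53, 2.53], [-0.31, 2.02], [-1.57, 1.55], [0.28, 2.44], [-1.29, 4.43], [0.15, 1.84], [-2.92, 2.92]. Speed limits (rad/s): [2.57, 2.57, 3.14, 3.14, 3.14, 3.14, 3.14].

### API

Orientations are given as a 3x3 rotation matrix whose columns are the frame's x, y, z axes.
In Python, from station import env gives the robot as it stands. Calls block until the motion is done:
- env.reach(position, orientation): joint-space move of the TCP to a pose.
- env.movel(position, frame=None, rate=0.15): straight line of the TCP; frame=None keeps the orientation; rate is the mean speed in m/s.
- env.goto_joints(angles): joint-space move.
- env.release() and env.grasp(squeeze=None): open the fingers fully, or close them until they stop; squeeze is the grip in N (None keeps the last).
- env.pause(seconds).
- env.inverse_kinematics(position, orientation): joint angles nearest the present ones, or None.
- env.read_camera(name): name is "scene" or "top" or "wrist"; returns (picture, depth): 400x640x3 uint8, red, green, blue; 400x640 float32, m along the optical axis (not along the pixel's ray), 0 where there is no reading.
- env.camera_info(name): a dict with "intrinsics" (3x3 intrinsics, pixels), "eye" and "rotation" of the camera in the world; the wrist camera has in their place "T_tool_cam" (4x4, takes a point from camera to tool coordinates, whose origin is the TCP and whose axes are the flange's). Camera axes: x right, y up, looking along -z (the intrinsics and any distortion apply to the point x, -y, -z); pixel columns grow to the right and rows downward; lengths in m; the calibration is good to about 2 mm. The wrist camera is an equidistant fisheye: a pixel r from the principal point sees the ray r / f radians off the axis. A picture is of the moment at which its call begins: read the wrist's pose just before it. camera_info takes no time and is no camera call.
A pose or a line that the arm cannot do raises env.PlanningError and nothing moves.
- env.finish_job(): hands the job in; it is judged then, once.
Readings, each from a call of its own:
- env.read_t(): time.
- env.read_joint_positions(): joint angles.
- env.read_joint_velocities(): joint speeds.
- env.read_tau(): joint torques, N m.
- env.read_ee_pos(): TCP position.
- env.read_tcp_rot(): TCP orientation.
- env.read_wrist_force(): force on the tool from outside, world axes, zero at the start.
- env.read_moment(): the same for the moment, N m.
- env.read_gripper_width(): finger opening in m.
- env.read_grasp_force(): force on a finger pad.
Only numpy, scipy, OpenCV 4.12 (cv2) and the standard library are available. Lean on these libraries where they do the work, as an engineer would, in place of code of your own. Each camera call takes 0.05 s, during which the arm holds its last target. There are 200 camera calls.

## Working session

There is one attempt and no reset: what is moved stays moved. The work goes in short steps, each a Python script; the robot and the scene stay as the last script left them, time stands still between calls to the robot, and variables do not carry over. Pictures are saved under pics/ and viewed, at most 10 in all, crops included, and the job is handed in when it is done.

```bash
mkdir -p pics; ls
python3 - <<'E'
from station import env
import cv2,numpy as np
for n in("scene","top"):
    p,d=env.read_camera(n); cv2.imwrite(f"pics/{n}0.png",p[:,:,::-1]); np.savez(f"{n}0.npz",p=p,d=d)
    i=env.camera_info(n); print(n,i, (d>0).mean())
print(env.camera_info("wrist"),env.read_tcp_rot())
E
```

```text
pics
station.py
scene {'intrinsics': array([[400.66542103,   0.        , 315.18342423],
       [  0.        , 400.66542103, 194.92223691],
       [  0.        ,   0.        ,   1.        ]]), 'eye': array([-0.18094023, -0.72675262,  0.55463184]), 'rotation': array([[ 0.69556158,  0.29237591, -0.65628532],
       [-0.71841906,  0.29353085, -0.63064546],
       [ 0.00825445,  0.91014063,  0.4142172 ]])} 0.99607421875
top {'intrinsics': array([[428.74970703,   0.        , 308.58087612],
       [  0.        , 428.74970703, 194.42065738],
       [  0.        ,   0.        ,   1.        ]]), 'eye': array([ 0.42664824, -0.02532191,  1.12541066]), 'rotation': array([[-0.01124402,  0.99460196, -0.10315284],
       [-0.9996373 , -0.00865607,  0.02550192],
       [ 0.02447136,  0.10340217,  0.99433855]])} 0.99590625
{'intrinsics': array([[309.70691629,   0.        , 322.85854972],
       [  0.        , 309.70691629, 200.07492328],
       [  0.        ,   0.        ,   1.        ]]), 'T_tool_cam': array([[ 7.49671779e-04,  9.63200337e-01,  2.68783460e-01,
         7.41226357e-02],
       [ 9.99999658e-01, -8.15865547e-04,  1.34570955e-04,
        -6.43126327e-04],
       [ 3.48909954e-04,  2.68783267e-01, -9.63200620e-01,
        -1.69868900e-01],
       [ 0.00000000e+00,  0.00000000e+00,  0.00000000e+00,
         1.00000000e+00]])} [[-8.94780521e-01  4.46505760e-01 -6.52603192e-04]
 [ 4.46506223e-01  8.94779178e-01 -1.55426052e-03]
 [-1.10050528e-04 -1.68211343e-03 -9.99998579e-01]]
```

View pics/scene0.png

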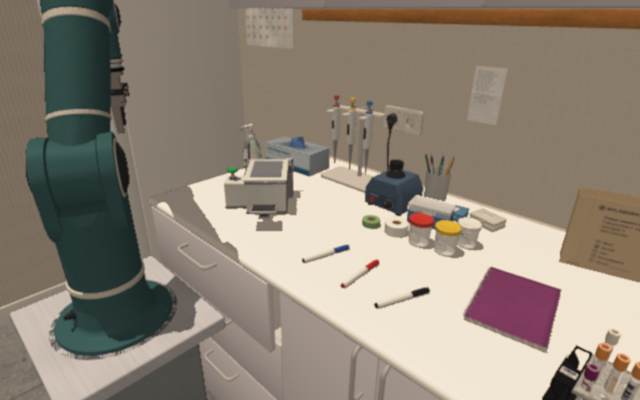

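View pics/top0.png

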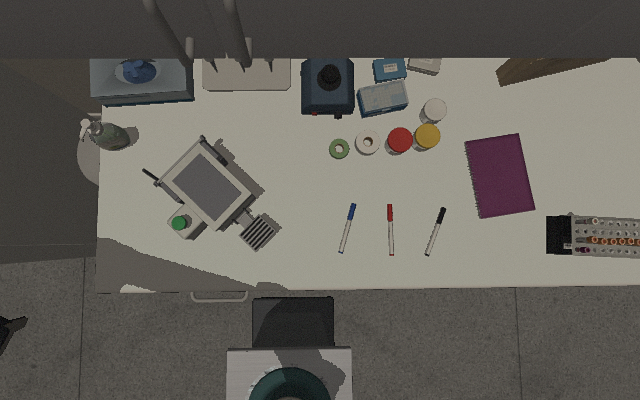

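Scene view: the pedal bin is at the left (about 265,185), the green plunger is left of it at (232,170), and the pedal is at (265,212). The blue, red and black pens are at (327,253), (361,273) and (403,297). Top view: lid (207,180), green plunger (179,222), pedal ribs (258,232), and the red pen (390,229) between blue (348) and black (435).

```bash
cat > h.py <<'E'
import numpy as np,cv2
from station import env
def cloud(n,d):
    i=env.camera_info(n);K=i["intrinsics"];v,u=np.mgrid[:400,:640]
    c=np.stack([(u-K[0,2])/K[0,0]*d,-(v-K[1,2])/K[1,1]*d,-d],-1)
    return c@i["rotation"].T+i["eye"]
def ray(n,u,v):
    i=env.camera_info(n);K=i["intrinsics"]
    r=i["rotation"]@np.array([(u-K[0,2])/K[0,0],-(v-K[1,2])/K[1,1],-1]);return i["eye"],r/np.linalg.norm(r)
def plane(n,u,v,z):
    e,r=ray(n,u,v);return e+r*(z-e[2])/r[2]
def tri(a,b):
    (e1,r1),(e2,r2)=ray("top",*a),ray("scene",*b)
    s=np.linalg.lstsq(np.stack([r1,-r2],1),e2-e1,rcond=None)[0]
    p,q=e1+s[0]*r1,e2+s[1]*r2;return (p+q)/2,np.linalg.norm(p-q)
def box(m,x0,x1,y0,y1):
    o=np.zeros_like(m);o[y0:y1,x0:x1]=m[y0:y1,x0:x1];return o
def cen(m):
    v,u=np.nonzero(m);return u.mean(),v.mean()
E
python3 - <<'E'
from h import *
np.set_printoptions(precision=4,suppress=True)
T=np.load("top0.npz");S=np.load("scene0.npz")
ct,cs=cloud("top",T["d"]),cloud("scene",S["d"])
hsv=lambda p:cv2.cvtColor(p,cv2.COLOR_RGB2HSV).astype(int)
ht,hs=hsv(T["p"]),hsv(S["p"])
g=lambda h:(abs(h[...,0]-65)<20)&(h[...,1]>120)
mt,ms=box(g(ht),165,195,205,240),box(g(hs),220,245,160,185)
print("green",mt.sum(),ms.sum(),cen(mt),cen(ms),tri(cen(mt),cen(ms)),np.median(ct[mt],0),np.median(cs[ms],0))
r=lambda h:((h[...,0]<8)|(h[...,0]>172))&(h[...,1]>110)&(h[...,2]>60)
for nm,m,c in(("top",box(r(ht),375,405,195,262),ct),("scene",box(r(hs),335,385,255,292),cs)):
    n,l,st,ce=cv2.connectedComponentsWithStats(m.astype(np.uint8),connectivity=8)
    for k in range(1,n):print(nm,st[k],ce[k],c[l==k].mean(0),plane(nm,*ce[k],0.007))
# lid
z=ct[...,2]
for nm,lo,hi,b in(("lid",.108,.14,(120,280,120,260)),("pedal",.035,.08,(236,285,205,256))):
    m=box((z>lo)&(z<hi),*b)
    n,l,st,ce=cv2.connectedComponentsWithStats(m.astype(np.uint8));k=1+np.argmax(st[1:,4]);P=ct[l==k]
    R=cv2.minAreaRect(P[:,:2].astype(np.float32))
    print(nm,st[k],"medz",np.median(P[:,2]),np.percentile(P[:,2],[5,95]),R,P.mean(0));print(cv2.boxPoints(R))
print("table z",np.median(z[240:270,400:420]))
a=T["p"][110:270,130:300];cv2.imwrite("pics/c1.png",cv2.resize(a,None,fx=4,fy=3.7,interpolation=2)[:592,:,::-1])
a=S["p"][150:240,215:315];cv2.imwrite("pics/c2.png",cv2.resize(a,None,fx=6,fy=6,interpolation=2)[:,:,::-1])
E
```

```text
green 147 31 (np.float64(178.55102040816325), np.float64(222.5578231292517)) (np.float64(231.70967741935485), np.float64(169.29032258064515)) (array([0.4683, 0.2528, 0.1163]), np.float64(0.0008798518938489903)) [0.4669 0.2515 0.1214] [0.4605 0.2416 0.1211]
top [387 204   6  17  74] [389.4324 211.9054] [ 0.4944 -0.2647  0.012 ] [ 0.4947 -0.2657  0.007 ]
top [390 254   4   2   8] [391.5 254.5] [ 0.384  -0.2669  0.0108] [ 0.3839 -0.2677  0.007 ]
scene [366 260  13  10  64] [372.0938 264.1719] [ 0.4907 -0.2713  0.011 ] [ 0.4955 -0.2679  0.007 ]
scene [341 284   4   3  10] [342.5 285. ] [ 0.383  -0.2709  0.0081] [ 0.3841 -0.27    0.007 ]
lid [ 148  135  104   96 4359] medz 0.11565650424621055 [0.1118 0.1194] ((0.5514822006225586, 0.20016521215438843), (0.19459816813468933, 0.16277378797531128), 41.089073181152344) [0.5567 0.1956 0.1157]
[[0.4247 0.1976]
 [0.5316 0.0749]
 [0.6783 0.2028]
 [0.5713 0.3255]]
pedal [239 215  37  37 737] medz 0.05721863178024167 [0.0517 0.0627] ((0.44288915395736694, 0.0764983743429184), (0.06094495207071304, 0.07344846427440643), 45.21626663208008) [0.4428 0.0765 0.0572]
[[0.3954 0.0807]
 [0.4475 0.029 ]
 [0.4904 0.0723]
 [0.4383 0.124 ]]
table z 0.00030724211892252384
```

View pics/c1.png

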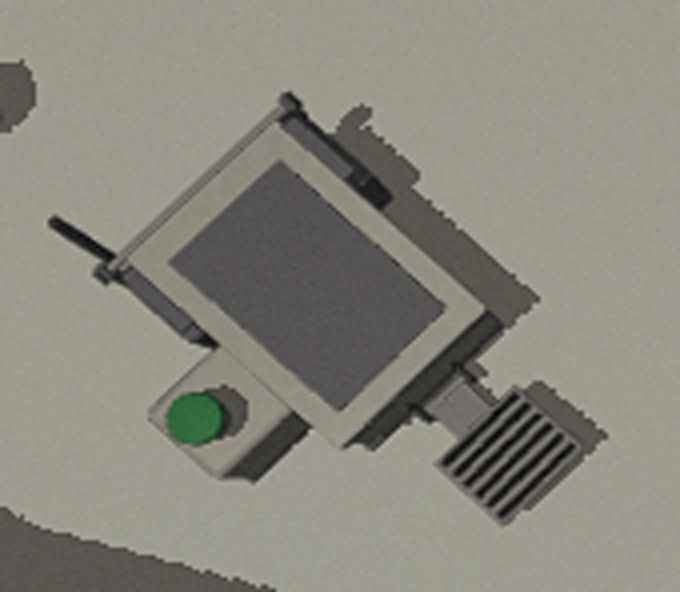

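View pics/c2.png

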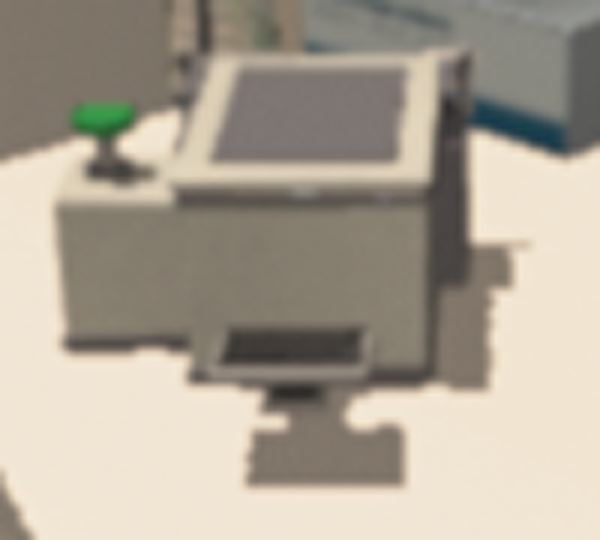

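Crop 1 shows the lid's front corners at (485,308) and (342,447), the back corners at (285,120) and (130,262), and the tread centred at (510,455). Crop 2 shows the same bin from the front, lid shut, with the tread on its stem at (295,350). Next I'll fit the bin frame, check the pen and test IK.

```bash
cat > fit.py <<'E'
from h import *
c=[plane("top",130+u/4,110+v/3.7,.117)[:2] for u,v in((485,308),(342,447),(285,120),(130,262))]
print("lid sides",[np.linalg.norm(c[a]-c[b]).round(4) for a,b in((0,1),(2,3),(0,2),(1,3))])
pl=plane("top",178.55,222.56,.121)[:2]
W=np.array(c+[pl,[.4429,.0765]]);B=np.array([[-.088,-.063],[-.088,.063],[.09,-.063],[.09,.063],[-.015,.105],[-.162,0]])
A=np.array([[np.r_[b[0],-b[1],1,0],np.r_[b[1],b[0],0,1]] for b in B]).reshape(-1,4)
s=np.linalg.lstsq(A,W.ravel(),rcond=None)[0]
yaw=np.arctan2(s[1],s[0]);Xb=np.array([np.cos(yaw),np.sin(yaw),0]);Yb=np.array([-Xb[1],Xb[0],0]);Z=np.array([0,0,1.])
O=np.r_[W.mean(0)-(B.mean(0)@np.array([Xb[:2],Yb[:2]])),0]
wb=lambda x,y,z:O+x*Xb+y*Yb+z*Z
res=W-np.array([wb(*b,0)[:2] for b in B])
a,b=plane("top",388,203.5,.006),plane("top",391.7,256,.006)
pen=(a+b)/2;pd=(b-a)/np.linalg.norm(b-a)  # points to robot
Rb=np.stack([-Xb,Yb,-Z],1)                       # pedal, drop
Rp=np.stack([Yb,Xb,-Z],1)                        # plunger
pd[2]=0;Rg=np.stack([pd,np.cross(-Z,pd),-Z],1)
E
python3 - <<'E'
from fit import *
np.set_printoptions(precision=4,suppress=True)
print("scale",np.hypot(*s[:2]),"yaw",np.degrees(yaw),"O",O,"res mm\n",res*1e3)
print("pen",pen,np.linalg.norm(a-b),pd)
for n,p,R in(("pedal up",wb(-.162,0,.12),Rb),("pedal dn",wb(-.162,0,.03),Rb),("pen",np.r_[pen[:2],.004],Rg),("pen up",np.r_[pen[:2],.25],Rg),("front",wb(-.162,0,.3),Rb),("bin",wb(0,0,.13),Rb),("bin up",wb(0,0,.25),Rb),("pl",wb(-.015,.112,.1),Rp),("pl up",wb(-.015,.112,.25),Rp)):
    print(n,p,env.inverse_kinematics(p,R))
print(env.read_t(),env.read_wrist_force())
E
```

```text
lid sides [np.float64(0.1205), np.float64(0.1278), np.float64(0.1709), np.float64(0.1726)]
scale 0.9701751610634592 yaw 45.387418886512876 O [0.5524 0.1873 0.    ] res mm
 [[-0.2043  3.5835]
 [ 2.0871 -2.0024]
 [-2.5302 -4.1434]
 [-4.295  -3.3111]
 [ 0.6572  1.3791]
 [ 4.2852  4.4943]]
pen [ 0.4485 -0.2656  0.006 ] 0.1370646552705095 [-0.9992 -0.04    0.    ]
pedal up [0.4386 0.072  0.12  ] [-0.2674  0.2627  0.0334  2.171  -0.0133  0.708   2.1379]
pedal dn [0.4386 0.072  0.03  ] [-0.183   0.4419 -0.0644  2.2101  0.0584  0.4912  2.0702]
pen [ 0.4485 -0.2656  0.004 ] [ 0.2798  0.5833  0.2366  2.0539 -0.2574  0.5319  2.3125]
pen up [ 0.4485 -0.2656  0.25  ] [-0.3277  0.2829  0.964   1.9227 -0.2646  1.0696  2.3575]
front [0.4386 0.072  0.3   ] [-0.4205  0.0164  0.1858  1.984  -0.0033  1.1415  2.1296]
bin [0.5524 0.1873 0.13  ] [-0.2995  0.4608 -0.1086  1.8354  0.0643  0.8488  1.9236]
bin up [0.5524 0.1873 0.25  ] [-0.3487  0.323  -0.0445  1.732   0.016   1.087   1.9646]
pl [0.4621 0.2553 0.1   ] [-0.6848  0.4176  0.1428  2.0002 -0.0867  0.7295  0.3028]
pl up [0.4621 0.2553 0.25  ] [-0.7192  0.2208  0.176   1.8725 -0.0442  1.052   0.2667]
0.1 [0.6117 0.0199 0.4783]
```

Every pose is reachable and the residuals are at most about 6 mm, within tolerance. For contact I'll use the directly measured tread point (0.443, 0.0765). Now the guarded pedal press.

```bash
cat > ped.py <<'E'
from fit import *
def press(x,y,z0,zmin,zfast,fstop,step=.0012):
    """Guarded descent from z0; after contact go quickly by zfast, then in steps until force fstop."""
    env.movel([x,y,z0],rate=.12);env.pause(.2);f0=env.read_wrist_force()[2];z=z0;con=None;log=[]
    while z>zmin:
        z-=step if con else .002;env.movel([x,y,z],rate=.04)
        f=env.read_wrist_force()[2]-f0;log.append((round(env.read_ee_pos()[2]*1e3,1),round(f,1)))
        if con is None and f>1.5:
            con=z;z-=zfast;env.movel([x,y,z],rate=.05)
        if f>fstop:break
    env.pause(.4);print("contact",con,"end",env.read_ee_pos(),"f",env.read_wrist_force()[2]-f0,log)
E
python3 - <<'E'
from ped import *
x,y=.4429,.0765
env.grasp(10)
env.reach([x,y,.13],Rb);print(env.read_t())
press(x,y,.075,.015,.014,25)
print(env.read_t())
p,d=env.read_camera("scene");cv2.imwrite("pics/p1.png",p[100:300,150:350,::-1].repeat(3,0).repeat(3,1)[:600])
E
```

```text
lid sides [np.float64(0.1205), np.float64(0.1278), np.float64(0.1709), np.float64(0.1726)]
3.375
contact 0.05699999999999998 end [0.44022681 0.07374555 0.03801793] f 26.746645898029232 [(np.float64(73.1), np.float64(0.4)), (np.float64(70.9), np.float64(0.0)), (np.float64(68.8), np.float64(1.1)), (np.float64(66.9), np.float64(0.8)), (np.float64(64.9), np.float64(-0.7)), (np.float64(62.9), np.float64(0.2)), (np.float64(60.9), np.float64(-0.9)), (np.float64(58.9), np.float64(-0.9)), (np.float64(57.3), np.float64(7.5)), (np.float64(41.7), np.float64(8.7)), (np.float64(40.4), np.float64(9.2)), (np.float64(39.1), np.float64(8.4)), (np.float64(38.5), np.float64(16.6)), (np.float64(38.0), np.float64(26.8))]
8.5167
```

View pics/p1.png

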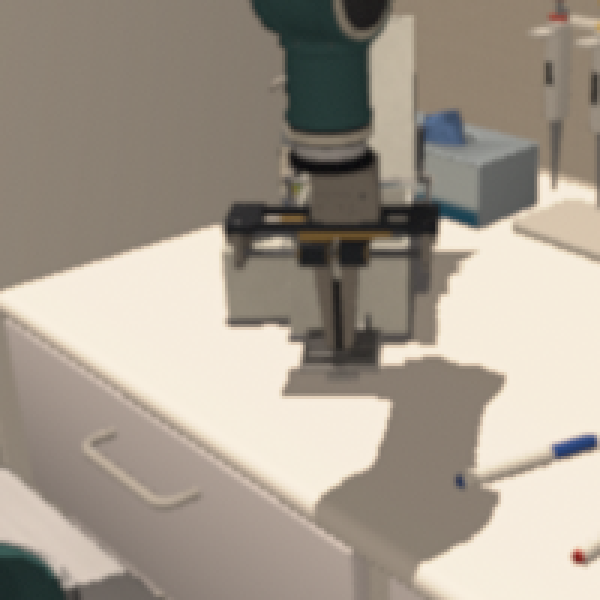

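The picture shows the fingers holding the tread down and the lid standing upright behind the arm. The force rose sharply after 19.5 mm of travel, so the pedal is on its stop. Now let it up, check the lid by depth and grasp the pen.

Run:
```python
from ped import *
env.movel([.4429,.0765,.16],rate=.12);env.pause(.3)
env.release()
env.reach(np.r_[pen[:2],.12],Rg)
p,d=env.read_camera("scene");c=cloud("scene",d).reshape(-1,3)
q=(c-O)@np.stack([Xb,Yb,Z],1)
m=(q[:,2]>.2)&(q[:,2]<.4)&(abs(q[:,1])<.07)&(q[:,0]>.05)&(q[:,0]<.22);print("lid pts",m.sum(),q[m].mean(0),q[m].max(0))
m=(abs(q[:,0]+.162)<.025)&(abs(q[:,1])<.03)&(q[:,2]>.02);print("tread z",np.median(q[m,2]))
cv2.imwrite("pics/p2.png",p[:,:,::-1])
env.movel(np.r_[pen[:2],.004],rate=.12)
env.grasp(15);print("w",env.read_gripper_width(),env.read_grasp_force())
env.movel(np.r_[pen[:2],.1],rate=.15);print("w",env.read_gripper_width(),env.read_grasp_force(),env.read_t())
p,d=env.read_camera("scene");cv2.imwrite("pics/p3.png",p[:,:,::-1])
```

```text
lid sides [np.float64(0.1205), np.float64(0.1278), np.float64(0.1709), np.float64(0.1726)]
lid pts 992 [0.14068884 0.00037453 0.23946392] [0.16356454 0.06236728 0.27830959]
tread z 0.057137716806004823
w 0.01321380474704952 14.991434812545776
w 0.013027345937354625 14.991470128297806 15.8417
```

View pics/p3.png

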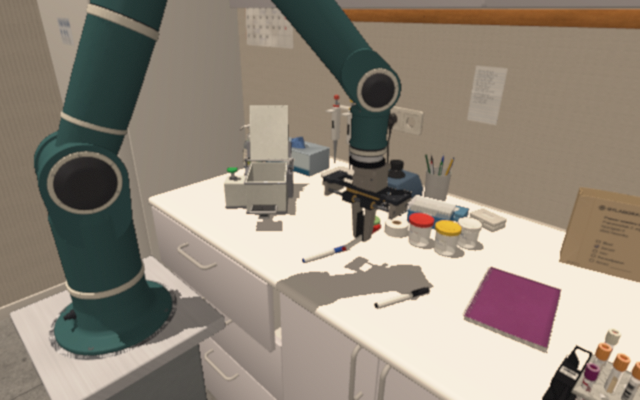

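The lid is open at (268,135) and the pedal is back up at (265,212). The red pen is held in the fingers at (365,228), and blue and black are untouched. Now drop it.

Run:
```python
from ped import *
env.movel(np.r_[pen[:2],.27],rate=.2)
env.reach(wb(-.162,0,.27),Rb)
env.movel(wb(-.004,0,.27),rate=.15)
env.movel(wb(-.004,0,.128),rate=.12);env.pause(.2)
print("w",env.read_gripper_width(),env.read_t())
env.release();env.pause(.3)
env.movel(wb(-.004,0,.29),rate=.15)
env.reach(wb(-.2,.09,.30),Rb)
p,d=env.read_camera("top");cv2.imwrite("pics/p4.png",p[60:300,80:400,::-1].repeat(2,0).repeat(2,1))
c=cloud("top",d);h=cv2.cvtColor(p,cv2.COLOR_RGB2HSV).astype(int)
m=box(((h[...,0]<8)|(h[...,0]>172))&(h[...,1]>110)&(h[...,2]>40),140,270,110,250);print("red in bin frame",m.sum(),((c[m]-O)@np.stack([Xb,Yb,Z],1))[::4].round(3))
print(env.read_t())
```

```text
lid sides [np.float64(0.1205), np.float64(0.1278), np.float64(0.1709), np.float64(0.1726)]
w 0.01288909914412528 20.9
red in bin frame 87 [[ 0.063  0.002  0.014]
 [ 0.061  0.004  0.014]
 [ 0.059  0.007  0.02 ]
 [ 0.053  0.     0.017]
 [ 0.056  0.006  0.012]
 [ 0.049 -0.001  0.011]
 [ 0.049  0.004  0.018]
 [ 0.053  0.011  0.015]
 [ 0.046  0.004  0.017]
 [ 0.049  0.01   0.011]
 [ 0.04   0.002  0.018]
 [ 0.042  0.007  0.017]
 [ 0.034  0.     0.018]
 [ 0.038  0.007  0.017]
 [ 0.03   0.     0.017]
 [ 0.035  0.008  0.015]
 [ 0.027  0.     0.015]
 [ 0.031  0.008  0.013]
 [ 0.024  0.     0.015]
 [ 0.029  0.008  0.01 ]
 [ 0.021  0.001  0.012]
 [ 0.019  0.004  0.021]]
24.5667
```

View pics/p4.png

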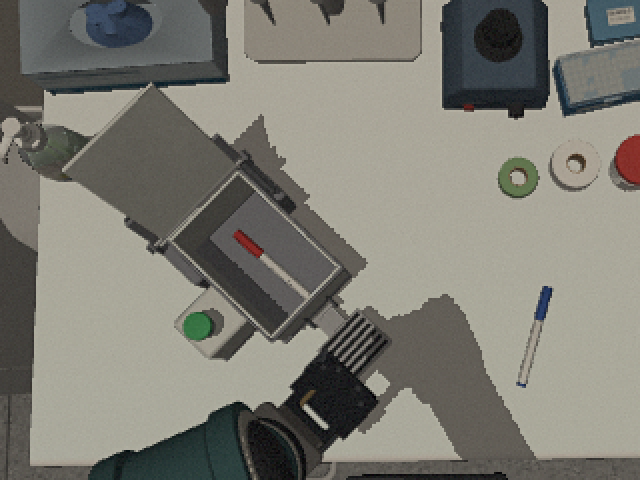

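The pen lies on the bin floor at about z 15 mm, with the lid open and the pedal up. Next is the plunger. I'll turn the gripper parallel to the bin's side so it stays out of the lid's swing.

Run:
```python
from ped import *
env.grasp(10)
q=np.r_[np.mean([pl,wb(-.015,.105,0)[:2]],0),0]+.006*Yb; print(q,pl,wb(-.015,.105,0))
env.reach(wb(-.12,.16,.27),Rp)
env.movel([q[0],q[1],.2],rate=.15)
press(q[0],q[1],.133,.098,.0095,18,.001)
print(env.read_t())
env.movel([q[0],q[1],.26],rate=.15)
env.movel(wb(-.15,.16,.27),rate=.15);env.pause(.5)
for n in("scene","top"):
    p,d=env.read_camera(n);c=cloud(n,d).reshape(-1,3);b=(c-O)@np.stack([Xb,Yb,Z],1)
    m=(abs(b[:,0])<.06)&(abs(b[:,1])<.04)&(b[:,2]<.25);print(n,"lid z",np.percentile(b[m,2],[5,50,95]))
    if n=="scene":cv2.imwrite("pics/p5.png",p[:,:,::-1])
print(env.read_t(),env.read_wrist_force())
```

```text
lid sides [np.float64(0.1205), np.float64(0.1278), np.float64(0.1709), np.float64(0.1726)]
[0.46316513 0.25529677 0.        ] [0.46776496 0.25177248] [0.46710776 0.25039334 0.        ]
contact 0.121 end [0.46365727 0.25566368 0.10721852] f 24.32208513901646 [(np.float64(131.1), np.float64(0.7)), (np.float64(128.8), np.float64(0.4)), (np.float64(126.8), np.float64(1.1)), (np.float64(124.9), np.float64(-0.4)), (np.float64(122.9), np.float64(0.5)), (np.float64(121.2), np.float64(2.8)), (np.float64(110.9), np.float64(5.8)), (np.float64(109.8), np.float64(5.3)), (np.float64(108.8), np.float64(6.3)), (np.float64(107.9), np.float64(5.8)), (np.float64(107.4), np.float64(9.3)), (np.float64(107.3), np.float64(17.9)), (np.float64(107.2), np.float64(24.9))]
33.4417
scene lid z [0.11589262 0.11746898 0.11901556]
top lid z [0.11402759 0.11687775 0.12002966]
36.3417 [-0.75849085  0.59352815  0.1951074 ]
```

View pics/p5.png

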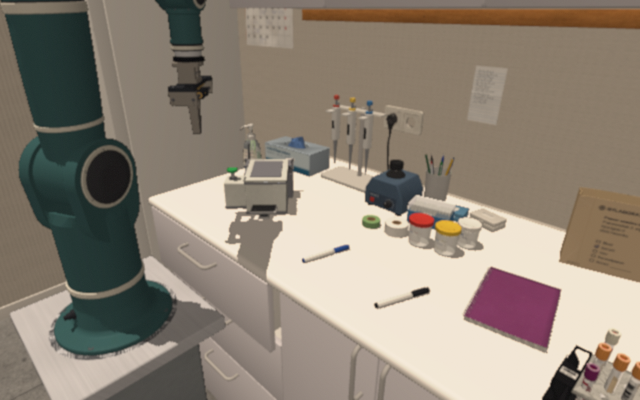

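The lid is shut (268,170), the plunger is up (232,170), blue and black lie where they were, and the arm is clear.

```bash
python3 -c "
from station import env
print(env.finish_job())"
```

```text
the job is handed in; nothing more can be done
None
```

The red marker is in the bin with the lid shut, pedal and plunger are back up, and the black and blue markers were left alone; the job is handed in at about 36 s, but no verdict was returned.

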